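# Put the brass embossing plate away in the slotted block

## Robot

A 6-joint arm with a two-finger parallel gripper is mounted at the origin on the work surface. World frame = base frame: x ahead of the robot, y to its left, z up, the work surface at z = 0. Lengths are in mm, angles in degrees, forces in N, time in s.
With the tool pointing down it reaches from about 300 to 850 mm from the base axis. Payload 4.2 kg.
Tool frame: the origin (TCP) lies between the finger pads; the fingertips stand 11 mm ahead of it and the grasp point (between the pads) lies 8 mm behind it (env.tips_ahead is the distance from the TCP to the fingertips, in mm); z points along the fingers, y is the line along which they close (so a half turn about z gives the same grasp; the last joint's range is limited). The gripper opens to 91 mm and grips with 3 to 60 N. Pads are 32 mm wide; open, the fingers measure 118 mm over their backs; the gripper's body (76 mm by 178 mm) begins 60 mm behind the grasp point.
Start: joints at [-67.666, 18.312, 89.639, -0, 72.044, -1.146], TCP at [229.099, -527.405, 224.976] pointing down, gripper open.
Joint ranges: [-177.97, 177.97], [-48.28, 115.42], [12.27, 149.76], [-77.06, 257.06], [2.81, 150.46], [-146.56, 146.56]. Speed limits (degrees/s): [147.25, 147.25, 180, 180, 180, 180].

## Interface

Orientations are given as [roll, pitch, yaw] about the fixed x, y, z axes, in that order (R = Rz(yaw) Ry(pitch) Rx(roll)).
In Python, from workcell import env, cams gives the robot as it stands.
- The arm moves only by the tool step_arm, never from a script. Its arguments are lists of equal length, an entry for each row: "linear": the shift along the tool's x, y, z in units of 30 cm (1.0 is 30 cm), a list of three; "turn": the turn about the tool's z in units of 360 degrees (1.0 is 360 degrees). In form: {"linear": [[tx, ty, tz], ...], "turn": [turn, ...]}. A call has 1 to 20 rows; each row is the pose to reach, as a shift and turn from the pose commanded when the call began, along the tool's axes at that moment, turning the shorter way round; what a row does not reach only later rows make up. A row lasts 1/8 s, in which the tool goes at most 62.5 mm and 10.7 degrees, less where a joint would pass 70% of its speed; a pose out of reach is approached as far as the arm can. A call with a number of a shift or a turn outside -1 to 1 is refused whole. A call with a gripper value outside its range is refused whole. "fingers" is the closure, from -1 (fully open) to 1 (shut), so that 0 is half open, set as the call begins (left out, the last holds). The fingers move at their own pace and stop on an object; "force" is the grip in N (left out, the last holds). Time passes only in rows, so rows that repeat a pose let the fingers close. It gives the time, the measured TCP pose, the force, the opening and the grip force at its end, in the units of the state.
- env.state(): the state, without advancing time (a new reading comes with each control period).
- cams.grab_frame(name): name is "scene" or "top" or "wrist"; returns a dict with "color" (480x640x3 uint8, blue, green, red), "fx", "fy", "cx", "cy" (pixels), "extrinsics" (4x4, takes a point from camera to world coordinates); the wrist camera has in their place "tool_from_camera" (4x4, takes a point from camera to tool coordinates, whose origin is the TCP and whose axes are the flange's). Camera axes: x right, y down, z forward; pixel columns grow to the right and rows downward; lengths in mm; the calibration is good to about 2 mm. A picture is of the moment at which its call begins: read the wrist's pose just before it. There is no depth.
- env.job_done(): hands the job in; it is judged then, once.
The state is a dict: "time_s": time; "qpos": joint angles; "qvel": joint speeds; "effort": joint torques, N m; "ee_pos": TCP position; "ee_rot": TCP orientation; "force": force on the tool from outside, world axes, zero at the start; "torque": the same for the moment, N m; "gripper_width": finger opening in mm; "gripper_force": force on a finger pad.
Only numpy, scipy, OpenCV 4.12 (cv2) and the standard library are available. Lean on these libraries where they do the work, as an engineer would, in place of code of your own. Each camera call takes 0.05 s, during which the arm holds its last target. There are 200 camera calls.

## Task

Take the brass-faced embossing plate from the leaning rest, tip it upright and stand it edge-on in the free slot of the white storage block. Lower it to the bottom of the slot before letting go, and leave the other two plates standing where they are on the rest.

Things in the scene. Friction and masses are not known exactly. Their poses are not given: they have to be found in the camera images.
- brass_plate_mid (a point): Centre of the plate to put away: 12 mm thick (x, out of its face), 60 wide (y), 105 tall (z, to its top edge), ~0.2 kg, dark wood with a brass-yellow face and a dark ring. It starts leaning 20 degrees from vertical in a fixed wooden rest, top towards the robot, face up and away from it. The rest's sloped back covers only its lower 55 mm: pinch the free top across the thickness, lift along z.
- slot_mouth (a point): Centre of the free slot's mouth, level with the top of the fixed white block, 65 mm above the table. Slot: 26 mm wide (x), 82 long (y), 55 deep, z up, black floor. The plate may face either way and stand loosely; 50 mm of it stays out. Block: 130 (x) by 112 mm (y). 70 mm to +x its other slot is filled by a fixed plain wooden plate, 18 mm thick, 35 mm above the block's top.
- steel_plate_mid (a point): Centre of a bystander plate, same size and axes: silver-grey face with a black diamond. Leave it. The three plates lean side by side in any order, 98 mm apart along y, on the ledge of the same rest, which is 300 mm wide with a back panel 10 mm thick.
- blue_plate_mid (a point): Centre of a bystander plate, same size and axes, on the same rest: blue face with three white bars. Leave it.
There are look-alikes about, which are no part of the job. Leave any orange or purple look-alike of the part that bears brass_plate_mid alone. There is more than one size of the part that bears slot_mouth; the job needs the smaller.

How it is judged (in metres and radians):
On the way:
1. the brass plate is held by the fingers in the free slot, its lower edge within 20 mm of the slot's bottom (x of brass_plate_mid in the frame of slot_mouth between -0.02 and 0.02 m and y of brass_plate_mid in the frame of slot_mouth between -0.03 and 0.03 m and z of brass_plate_mid in the frame of slot_mouth below 0.0175 m and contact force between the fingers and brass_plate above 0.5 N), for 0.1 s.
At the end, for the whole second after the job is handed in: The brass plate is released and still in the free slot, down on its floor: centre from 6 mm above to 25 mm below the mouth, within 20 mm across and 30 mm along of the slot centre, height within 0.4 rad of vertical, face within 0.5 rad of the slot normal (x of brass_plate_mid in the frame of slot_mouth between -0.02 and 0.02 m and y of brass_plate_mid in the frame of slot_mouth between -0.03 and 0.03 m and z of brass_plate_mid in the frame of slot_mouth between -0.025 and 0.006 m and angle between brass_plate_mid's own z axis and vertical below 0.4 rad and angle between the x axis of brass_plate_mid and the x axis of slot_mouth, either way round below 0.5 rad and linear speed of brass_plate below 0.02 m/s); the robot touches nothing.
It fails at once if the steel plate is moved more than 25 mm (distance of steel_plate_mid from where it was at the start of the episode above 0.025 m).
It fails at once if the blue plate is moved more than 25 mm (distance of blue_plate_mid from where it was at the start of the episode above 0.025 m).
It also fails if it takes over 38 s, if anything falls off the work surface, if the arm or the gripper's body presses on something with over 40 N, if the wrist force passes 120 N, or if a joint passes its speed limit or range.

## Working session

There is one attempt and no reset: what is moved stays moved. The work goes in short steps, Python scripts to look and compute and a tool call to move; the robot and the scene stay as the last step left them, time stands still between calls to the robot, and variables do not carry over. Pictures are saved under pics/ and viewed, at most 10 in all, crops included, and the job is handed in when it is done.

Besides the shell and the picture viewer there is one more tool, called after "Request:" by a JSON object that holds its "fn" and its "kwargs". step_arm: Moves the arm, as the interface text tells. Its arguments: {"type":"object","properties":{"linear":{"type":"array"},"turn":{"type":"array"},"fingers":{"type":"number"},"force":{"type":"number"}},"required":["linear","turn"]}

```bash
ls; mkdir -p pics
cat > h.py <<'E'
import numpy as np, cv2
from workcell import env, cams
from scipy.spatial.transform import Rotation as R
def ray(f,u,v,T=None):
    T=f["extrinsics"] if T is None else T
    d=T[:3,:3]@np.array([(u-f["cx"])/f["fx"],(v-f["cy"])/f["fy"],1]); return T[:3,3],d/np.linalg.norm(d)
def onz(f,u,v,z,T=None):
    o,d=ray(f,u,v,T); return o+d*(z-o[2])/d[2]
def tri(rays):
    A=sum(np.eye(3)-np.outer(d,d) for o,d in rays); b=sum((np.eye(3)-np.outer(d,d))@o for o,d in rays)
    return np.linalg.solve(A,b)
def proj(f,p,T=None):
    T=f["extrinsics"] if T is None else T
    c=np.linalg.inv(T)@np.append(p,1); return f["fx"]*c[0]/c[2]+f["cx"],f["fy"]*c[1]/c[2]+f["cy"]
E
python3 - <<'E'
from h import *
for n in("scene","top"):
    f=cams.grab_frame(n); cv2.imwrite(f"pics/{n}0.png",f["color"]); print(n,f["fx"],f["cx"],f["cy"],np.round(f["extrinsics"],3).tolist())
print(env.state())
E
```

```text
pics
scene 592.4420283815177 326.00055359575623 240.9139870382703 [[0.095, 0.56, -0.823, 1374.04], [0.995, -0.046, 0.084, -81.668], [0.01, -0.827, -0.562, 665.998], [0.0, 0.0, 0.0, 1.0]]
top 504.5840396969202 317.5958781222451 241.67515298920057 [[-0.028, -0.997, 0.066, 456.855], [-0.999, 0.026, -0.018, 8.53], [0.016, -0.067, -0.998, 952.549], [0.0, 0.0, 0.0, 1.0]]
{'time_s': 0.1, 'qpos': array([-6.76662539e+01,  1.83461505e+01,  8.96987946e+01, -8.47349868e-04,
        7.20452669e+01, -1.14523390e+00]), 'qvel': array([ 0.08269722, -0.11293674, -0.09389729,  0.03328124,  0.11327047,
        0.06372286]), 'effort': array([-3.94686037e-05, -4.13332164e+01, -2.32510704e+01,  7.27474527e-02,
        4.21807612e-02, -7.17376179e-05]), 'ee_pos': array([ 228.9229579 , -526.98571989,  224.22688693]), 'ee_rot': array([-1.79909790e+02, -9.97533926e-04,  2.34792411e+01]), 'force': array([-0.05973888, -0.28734476, -1.33202355]), 'torque': array([-0.00287694, -0.02952409, -0.03589921]), 'gripper_force': 0.0, 'gripper_width': 91.72447364866522}
```

View pics/scene0.png

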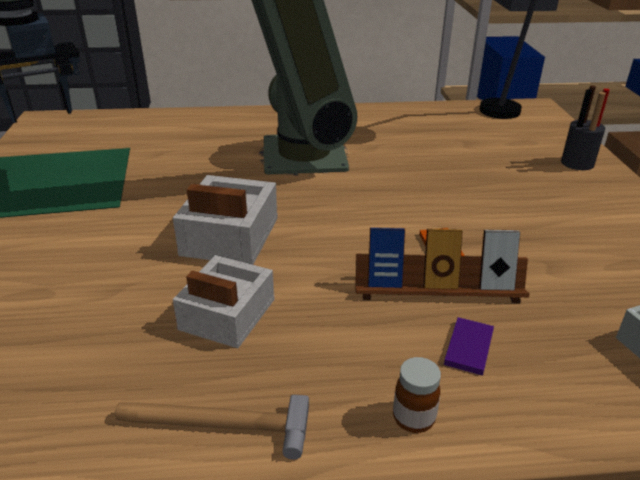

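View pics/top0.png

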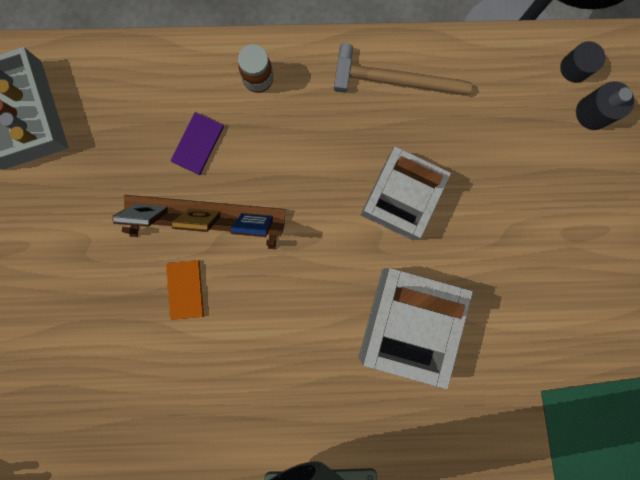

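The top view shows the rest, with steel at (140,214), brass at (196,218) and blue at (252,224). The small block is near (408,193) with its free slot around (398,210). The larger block is near (416,328). Next I'll zoom in on both.

Run:
```python
from h import *
t=cv2.imread("pics/top0.png"); s=cv2.imread("pics/scene0.png")
z=lambda im,x,y,w,h:cv2.resize(im[y:y+h,x:x+w],(400,300),interpolation=cv2.INTER_CUBIC)
cv2.imwrite("pics/crops.png",np.vstack([np.hstack([z(t,350,135,120,90+20)if 0 else z(t,346,140,128,96+0),z(t,150,180,100,75)]),np.hstack([z(s,168,250,120,90),z(s,400,220,100,75)])]))
def quad(im,m,name):
    m=cv2.morphologyEx(m,cv2.MORPH_CLOSE,np.ones((5,5)))
    for c in sorted(cv2.findContours(m,0,2)[0],key=cv2.contourArea)[::-1][:4]:
        if cv2.contourArea(c)<60: continue
        a=cv2.approxPolyDP(cv2.convexHull(c),3,True)[:,0].tolist(); print(name,cv2.contourArea(c),a)
for n,im in(("top",t),("scene",s)):
    h=cv2.cvtColor(im,cv2.COLOR_BGR2HSV)
    roi=np.zeros(h.shape[:2],np.uint8)
    if n=="top": roi[195:245,100:290]=255
    else: roi[222:295,355:530]=255
    quad(im,cv2.inRange(h,(15,140,60),(30,255,255))&roi,n+" brass")
    quad(im,cv2.inRange(h,(105,120,40),(125,255,255))&roi,n+" blue")
    quad(im,cv2.inRange(h,(0,0,60),(179,60,255))&roi,n+" steel")
    quad(im,cv2.inRange(h,(0,0,100),(179,50,255)),n+" white")
    for p in ((200,218),(193,218)) if n=="top" else ((432,245),(455,285)): print(p,h[p[1],p[0]])
```

```text
top brass 646.5 [[219, 211], [211, 229], [172, 227], [172, 221], [189, 208]]
top blue 374.5 [[231, 229], [241, 214], [271, 217], [264, 234]]
top steel 624.5 [[165, 206], [147, 224], [113, 220], [135, 204]]
top steel 113.5 [[265, 217], [261, 223], [241, 220], [244, 216]]
top white 8696.0 [[389, 268], [472, 291], [447, 388], [363, 364]]
top white 4475.5 [[394, 147], [450, 173], [420, 237], [363, 209]]
top white 1317.0 [[23, 47], [52, 139], [0, 156], [0, 54]]
top white 1060.5 [[532, 0], [517, 19], [465, 20], [479, 0]]
(200, 218) [ 19 178  63]
(193, 218) [ 21 186  63]
scene brass 2063.5 [[461, 229], [467, 239], [457, 288], [425, 287], [419, 236], [428, 228]]
scene blue 1827.5 [[402, 229], [401, 286], [369, 285], [371, 230]]
scene steel 1955.5 [[518, 231], [514, 288], [482, 289], [485, 230]]
scene steel 64.5 [[397, 264], [375, 265]]
scene white 12658.5 [[251, 0], [275, 73], [269, 104], [150, 106], [135, 0]]
scene white 9986.0 [[445, 0], [433, 99], [355, 101], [325, 0]]
scene white 5739.0 [[639, 22], [639, 57], [625, 80], [541, 82], [525, 40], [533, 23]]
scene white 5519.0 [[206, 175], [275, 183], [273, 299], [238, 346], [173, 300], [173, 217]]
(432, 245) [ 19 188  95]
(455, 285) [ 18 179  91]
```

View pics/crops.png

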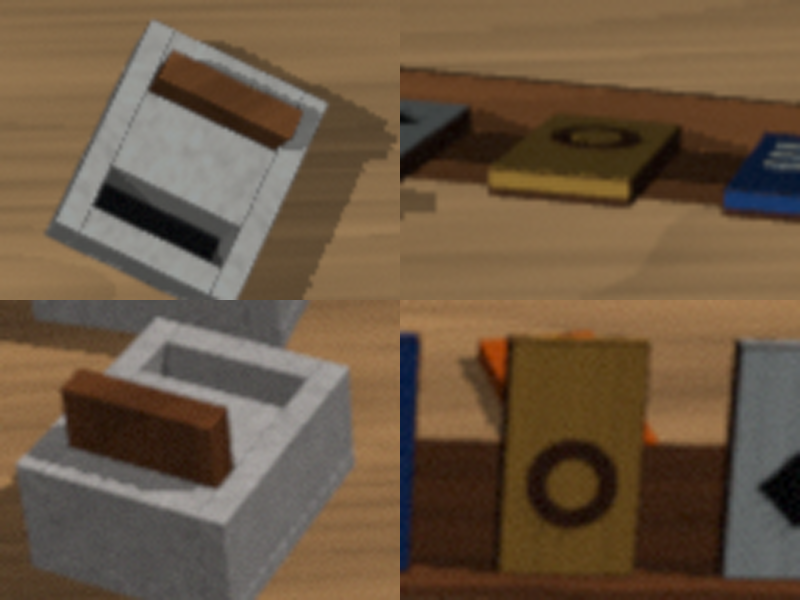

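Crop readings:
- **Brass face, top edge:** top view (172.5,222.5)/(207.5,225), scene view (462,230.5)/(428,230).
- **Small block, top corners:** top view (395,146.4), (451,173), (364,211), with matching corners in the scene view.
- **Slot mouth centre:** about (399,209) in the top view.

Next I'll triangulate these.

Run:
```python
from h import *
t=cams.grab_frame("top"); s=cams.grab_frame("scene")
def T(a,b):
    r=[ray(t,*a),ray(s,*b)];p=tri(r);print(np.round(p,1),"res",round(np.linalg.norm(np.cross(p-r[0][0],r[0][1])),1));return p
print("plate face top +y,-y, bottom +y,-y")
P=[T((172.5,222.5),(462,230.5)),T((207.5,225),(428,230)),T((185,208.7),(458.3,288)),T((220,211.5),(424.5,287.5))]
print("w,h",np.linalg.norm(P[0]-P[1]),np.linalg.norm(P[0]-P[2]))
print("blue/steel top"); T((113,220),(518,231));T((264,234),(371,230))
print("block"); B=[T((395,146.4),(236.4,316.6)),T((451,173),(173.4,298)),T((364,211),(273,270.4)),T((420,237),(214.5,255.4))]
print([np.linalg.norm(B[i]-B[j]) for i,j in((0,1),(2,3),(0,2),(1,3))])
for c in [(395,146.4),(451,173),(364,211),(420,237)]: print(np.round(onz(t,*c,65),1))
o=lambda x,y:onz(t,346+x/3.125,140+y/3.125,65)
S=[o(112,168),o(240,222),o(218,268),o(93,208)];print("slot top view",np.round(S,1),np.mean(S,0))
q=lambda x,y:onz(s,168+x/3.333,250+(y-300)/3.333,65)
S=[q(163,342),q(308,378),q(280,408),q(135,375)];print("slot scene",np.round(S,1),np.mean(S,0))
```

```text
plate face top +y,-y, bottom +y,-y
[551.2 235.2 113.2] res 1.3
[545.5 177.2 113.6] res 1.3
[586.7 234.9  16.3] res 1.6
[580.4 173.1  16.1] res 1.3
w,h 58.31454035779023 103.15743094605456
blue/steel top
[557.9 333.1 111.5] res 0.3
[528.3  82.9 107.5] res 0.1
block
[ 683.4 -148.8   63.6] res 2.2
[ 632.4 -247.8   64.9] res 1.4
[568.6 -90.1  61.5] res 1.5
[ 519.4 -189.3   63.2] res 0.1
[np.float64(111.43290989549547), np.float64(110.68718827147771), np.float64(128.8746294500459), np.float64(127.27023193627086)]
[ 683.  -150.7   65. ]
[ 632.4 -249.2   65. ]
[568.1 -91.2  65. ]
[ 519.3 -188.9   65. ]
slot top view [[ 598.1 -124.    65. ]
 [ 565.4 -195.8   65. ]
 [ 539.4 -182.2   65. ]
 [ 575.5 -112.4   65. ]] [ 569.59543361 -153.61210741   65.        ]
slot scene [[ 543.6 -183.5   65. ]
 [ 580.2 -109.7   65. ]
 [ 603.4 -123.5   65. ]
 [ 570.6 -195.9   65. ]] [ 574.45495326 -153.1611928    65.        ]
```

Checks:
- The plate measures 58×103 mm and leans 20°.
- The block measures 111×129 mm with its top at about 64 mm, so it is the smaller one.
- The two slot estimates, about (571,-153), agree with the block geometry.
- Grasp target is TCP (547.5, 206) at yaw 84°.
- The placing yaw is 63°.

I'm moving over in two legs.

Request:
{"fn": "step_arm", "kwargs": {"linear": [[0.973,-0.91,0],[0.973,-0.91,0],[0.973,-0.91,0],[0.973,-0.91,0],[0.973,-0.91,0],[0.973,-0.91,0],[0.973,-0.91,0],[0.973,-0.91,0],[0.973,-0.91,0]], "turn": [0,0,0,0,0,0,0,0,0], "fingers": -1, "force": 15}}

```text
time_s: 1.32
ee_pos: [387.8, -161.2, 224.9]
ee_rot: [180.0, 0.0, 23.5]
force: [-0.5, 0.3, -0.6]
gripper_width: 91.6
gripper_force: 0.0
```

Request:
{"fn": "step_arm", "kwargs": {"linear": [[0.973,-0.91,0],[0.973,-0.91,0],[0.973,-0.91,0],[0.973,-0.91,0],[0.973,-0.91,0],[0.973,-0.91,0],[0.973,-0.91,0],[0.973,-0.91,0],[0.973,-0.91,0],[0.973,-0.91,0],[0.973,-0.91,0]], "turn": [-0.168,-0.168,-0.168,-0.168,-0.168,-0.168,-0.168,-0.168,-0.168,-0.168,-0.168]}}

```text
time_s: 2.7
ee_pos: [546.9, 204.9, 225.3]
ee_rot: [180.0, 0.0, 83.9]
force: [-0.1, 0.3, -0.3]
gripper_width: 91.2
gripper_force: 0.0
```

Over the plate. I'll take a wrist picture to check the alignment.

Run:
```python
from h import *
st=env.state(); f=cams.grab_frame("wrist"); im=f["color"]
W=np.eye(4); W[:3,:3]=R.from_euler("xyz",st["ee_rot"],degrees=True).as_matrix(); W[:3,3]=st["ee_pos"]; T=W@f["tool_from_camera"]
for p in([551.2,235.2,113.2],[545.5,177.2,113.6],[586.7,234.9,16.3],[580.4,173.1,16.1]): 
    u=proj(f,p,T); print(np.round(u)); cv2.circle(im,(int(u[0]),int(u[1])),4,(0,0,255),1)
for d in(0,):
    u=proj(f,[547.5,206,98],T); cv2.circle(im,(int(u[0]),int(u[1])),3,(0,255,0),-1)
cv2.imwrite("pics/w1.png",im)
```

```text
[328. 205.]
[329. 288.]
[369. 180.]
[367. 249.]
```

View pics/w1.png

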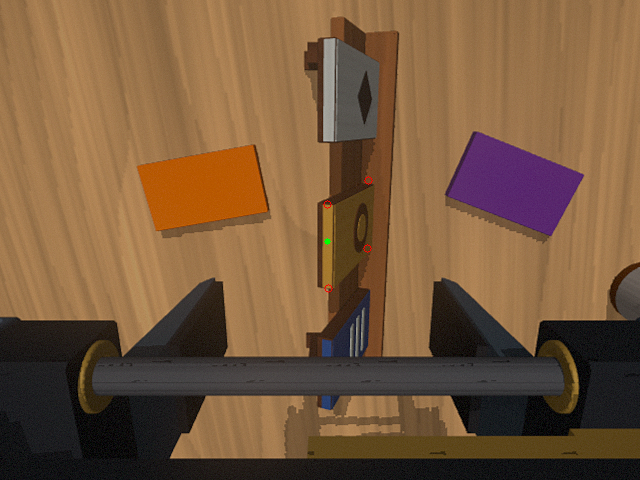

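The wrist view shows the brass top edge at columns 322–333, rows 200–288. It runs parallel to the pads and sits about 3 mm to +x of the prediction. I'm descending, then closing gently.

Request:
{"fn": "step_arm", "kwargs": {"linear": [[0,0.006,0.15],[0,0.006,0.3],[0,0.006,0.4],[0,0.006,0.43],[0,0.006,0.43]], "turn": [0,0,0,0,0]}}

```text
time_s: 3.38
ee_pos: [549.1, 205.8, 96.3]
ee_rot: [180.0, -0.0, 83.9]
force: [-0.7, -0.1, -0.1]
gripper_width: 91.0
gripper_force: 0.0
```

Request:
{"fn": "step_arm", "kwargs": {"linear": [[0,0,0],[0,0,0],[0,0,0],[0,0,0],[0,0,0],[0,0,0],[0,0,0],[0,0,0]], "turn": [0,0,0,0,0,0,0,0], "fingers": 1, "force": 15}}

```text
time_s: 4.38
ee_pos: [550.7, 205.8, 96.8]
ee_rot: [179.7, -0.0, 84.0]
force: [3.8, -2.4, 2.3]
gripper_width: 20.9
gripper_force: 13.8
```

The opening is 20.9 mm, as expected for a plate held at 20°. I'll lift straight up so it swings upright between the pads.

Request:
{"fn": "step_arm", "kwargs": {"linear": [[0,0,-0.02],[0,0,-0.04],[0,0,-0.06],[0,0,-0.08],[0,0,-0.1],[0,0,-0.13],[0,0,-0.16],[0,0,-0.2]], "turn": [0,0,0,0,0,0,0,0], "force": 20}}

```text
time_s: 5.38
ee_pos: [548.3, 205.7, 156.5]
ee_rot: [-179.9, 0.0, 84.0]
force: [0.4, 0.5, -1.1]
gripper_width: 12.1
gripper_force: 0.2
```

Request:
{"fn": "step_arm", "kwargs": {"linear": [[0,0,-0.1],[0,0,-0.2],[0,0,-0.3],[0,0,-0.3]], "turn": [0,0,0,0], "force": 30}}

```text
time_s: 5.88
ee_pos: [548.3, 206.2, 248.1]
ee_rot: [179.9, -0.1, 84.0]
force: [-0.2, -0.3, -3.3]
gripper_width: 11.4
gripper_force: 30.0
```

Run:
```python
from h import *
s=cams.grab_frame("scene")["color"];t=cams.grab_frame("top")["color"]
cv2.imwrite("pics/c2.png",np.hstack([cv2.resize(s[100:320,340:560],(400,400)),cv2.resize(t[130:270,100:300],(400,280))[:280].copy() if 0 else cv2.resize(t[110:270,120:280],(400,400))]))
print(env.state()["gripper_force"],env.state()["force"])
```

```text
29.99843716621399 [-0.0121106  -0.20409788 -2.95904129]
```

View pics/c2.png

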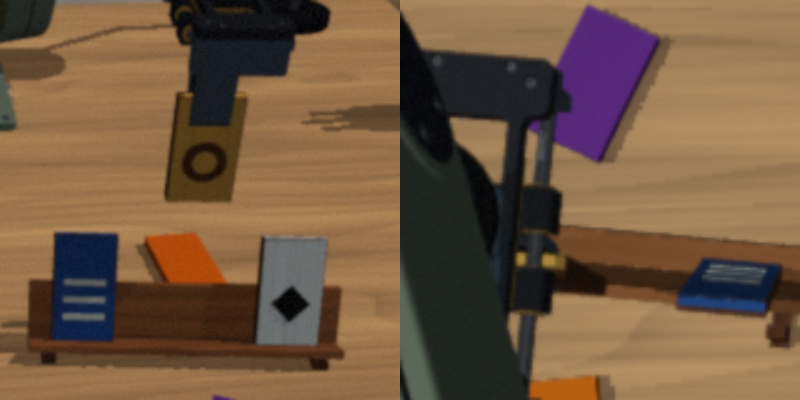

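The brass plate is held upright with its neighbours undisturbed. Its corners in the scene crop are (178,93), (247,95), (165,198) and (233,200). I'll compute the in-plane tilt and how far the bottom sits below the TCP.

Run:
```python
from h import *
s=cams.grab_frame("scene"); st=env.state(); e=st["ee_pos"]; print(e,st["ee_rot"])
n=np.array([np.cos(np.radians(-6)),np.sin(np.radians(-6)),0]); c=e+6*n
P=[]
for x,y in((178,93),(247,95),(165,198),(233,200)):
    o,d=ray(s,340+x*.55,100+y*.55); p=o+d*((c-o)@n)/(d@n); P.append(p); print(np.round(p-e,1))
ax=np.cross([0,0,1],n)
for a,b in((2,0),(3,1)): v=P[b]-P[a]; print(np.degrees(np.arctan2(v@ax,v[2])),np.linalg.norm(v))
print("centre rel tcp along",(np.mean(P,0)-e)@ax)
# slot delta in tool axes
tgt=np.array([571,-153.5]); y=np.radians(84.0); d=tgt-e[:2]
print("tool x,y mm",d@[np.cos(y),np.sin(y)],d@[np.sin(y),-np.cos(y)])
```

```text
[547.13957783 205.48986118 244.22814478] [-1.79744037e+02  9.82818887e-02  8.39677489e+01]
[  3.  -28.6  19.7]
[ 9.2 30.5 18.6]
[  3.1 -28.3 -85.5]
[  9.6  33.6 -86.7]
-0.158173313958034 105.20328977996647
-1.7251584494898962 105.387120702351
centre rel tcp along 2.4230314485342976
tool x,y mm -354.5291838970497 61.25437079594426
```

Request:
{"fn": "step_arm", "kwargs": {"linear": [[-0.15,0.025,0],[-0.3,0.05,0],[-0.45,0.075,0],[-0.595,0.1,0],[-0.595,0.1,0]], "turn": [0,0,0,0,0]}}

```text
time_s: 6.65
ee_pos: [558.7, 22.6, 244.1]
ee_rot: [-179.7, 0.1, 83.7]
force: [-0.6, 1.1, -1.8]
gripper_width: 12.0
gripper_force: 30.0
```

Request:
{"fn": "step_arm", "kwargs": {"linear": [[-0.15,0.025,0],[-0.3,0.05,0],[-0.45,0.075,0],[-0.595,0.1,0],[-0.595,0.1,0],[-0.595,0.1,0],[-0.595,0.1,0]], "turn": [0.0583,0.0583,0.0583,0.0583,0.0583,0.0583,0.0583]}}

```text
time_s: 7.52
ee_pos: [570.7, -154.0, 245.5]
ee_rot: [-179.9, -0.0, 63.1]
force: [0.3, -0.4, -2.0]
gripper_width: 11.7
gripper_force: 30.0
```

Run:
```python
from h import *
st=env.state(); f=cams.grab_frame("wrist"); im=f["color"].copy()
W=np.eye(4); W[:3,:3]=R.from_euler("xyz",st["ee_rot"],degrees=True).as_matrix(); W[:3,3]=st["ee_pos"]; T=W@f["tool_from_camera"]
c,s=np.cos(np.radians(-27)),np.sin(np.radians(-27))
for a in(-13,13):
  for b in(-41,41):
    u=proj(f,[571+c*a-s*b,-153.5+s*a+c*b,65],T); print(np.round(u)); cv2.circle(im,(int(u[0]),int(u[1])),3,(0,0,255),1)
sc=cams.grab_frame("scene")["color"][130:350,130:350]
print(st["ee_pos"],st["ee_rot"],st["gripper_force"],st["gripper_width"])
cv2.imwrite("pics/w3.png",np.hstack([cv2.resize(im[:,80:560],(400,400)),cv2.resize(sc,(400,400))]))
```

```text
[312. 272.]
[311. 176.]
[342. 272.]
[343. 176.]
[ 570.73889807 -153.97313687  245.53807114] [-1.79926046e+02 -1.37384694e-02  6.30678301e+01] 29.99856948852539 11.673893579791995
```

View pics/w3.png

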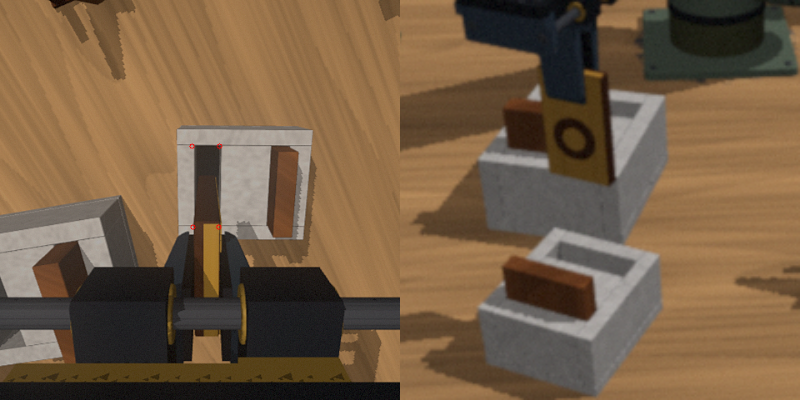

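The projected slot corners match the slot to about 2 mm, and the plate is parallel to it. I'm lowering it to just above the floor.

Request:
{"fn": "step_arm", "kwargs": {"linear": [[-0.005,0.004,0.1],[-0.005,0.004,0.2],[-0.005,0.004,0.24],[-0.005,0.004,0.27],[-0.005,0.004,0.3],[-0.005,0.004,0.33],[-0.005,0.004,0.36],[-0.005,0.004,0.39],[-0.005,0.004,0.42],[-0.005,0.004,0.45],[-0.005,0.004,0.47],[-0.005,0.004,0.48],[-0.005,0.004,0.48]], "turn": [0,0,0,0,0,0,0,0,0,0,0,0,0]}}

```text
time_s: 9.25
ee_pos: [571.5, -157.5, 102.1]
ee_rot: [180.0, -0.0, 63.0]
force: [-0.1, 0.5, -2.0]
gripper_width: 11.7
gripper_force: 30.0
```

Request:
{"fn": "step_arm", "kwargs": {"linear": [[0,0,0.006],[0,0,0.012],[0,0,0.016],[0,0,0.016]], "turn": [0,0,0,0]}}

```text
time_s: 9.75
ee_pos: [572.0, -157.6, 101.8]
ee_rot: [179.8, -0.0, 63.0]
force: [-5.4, 2.0, 21.8]
gripper_width: 11.9
gripper_force: 30.1
```

Contact came at TCP z = 101.8 mm, with the plate well inside the slot. I'll relieve the pressure and look.

Request:
{"fn": "step_arm", "kwargs": {"linear": [[0,0,-0.012],[0,0,-0.012]], "turn": [0,0]}}

```text
time_s: 10.0
ee_pos: [572.0, -157.6, 101.9]
ee_rot: [179.9, -0.0, 63.0]
force: [-0.8, 0.1, 6.7]
gripper_width: 11.9
gripper_force: 30.0
```

Run:
```python
from h import *
sc=cams.grab_frame("scene")["color"][190:350,150:310]; t=cams.grab_frame("top")["color"][120:260,330:470]
st=env.state(); print(st["ee_pos"],st["force"],st["gripper_force"])
cv2.imwrite("pics/c4.png",np.hstack([cv2.resize(sc,(400,400)),cv2.resize(t,(400,400))]))
```

```text
[ 572.04269208 -157.592052    101.87494841] [-1.09833163  0.81449859  7.21905737] 30.002211034297943
```

View pics/c4.png

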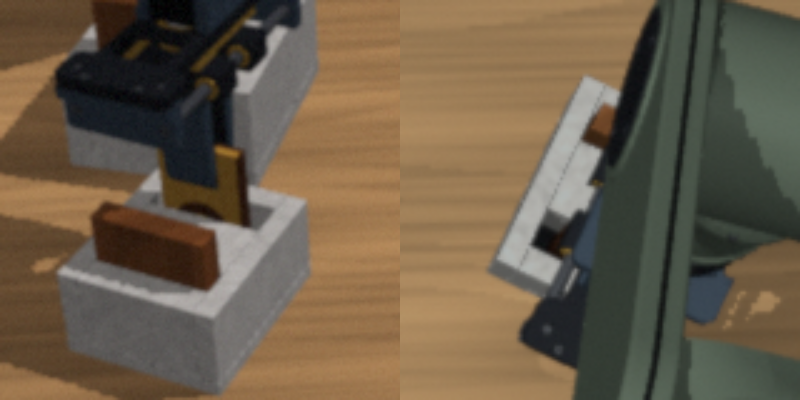

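The plate stands in the slot with its ring at mouth level, still held. I'll release with a limited opening and rise clear.

Request:
{"fn": "step_arm", "kwargs": {"linear": [[0,0,0],[0,0,0],[0,0,0],[0,0,0],[0,0,0],[0,0,0]], "turn": [0,0,0,0,0,0], "fingers": 0.1}}

```text
time_s: 10.85
ee_pos: [571.3, -157.5, 100.7]
ee_rot: [180.0, 0.0, 63.0]
force: [0.2, 0.4, -1.0]
gripper_width: 40.9
gripper_force: 0.0
```

Request:
{"fn": "step_arm", "kwargs": {"linear": [[0,0,-0.1],[0,0,-0.25],[0,0,-0.4],[0,0,-0.5],[-0.2,0,-0.5],[-0.4,0,-0.5],[-0.6,0,-0.5],[-0.8,0,-0.5],[-0.8,0,-0.5],[-0.8,0,-0.5]], "turn": [0,0,0,0,0,0,0,0,0,0]}}

```text
time_s: 12.1
ee_pos: [462.2, -370.9, 250.7]
ee_rot: [-180.0, -0.0, 62.9]
force: [0.1, 0.6, 0.1]
gripper_width: 41.4
gripper_force: 0.0
```

Run:
```python
from h import *
sc=cams.grab_frame("scene")["color"][200:350,150:300]; t=cams.grab_frame("top")["color"][130:250,345:465]
st=env.state(); print(st["ee_pos"],st["force"],st["gripper_width"])
cv2.imwrite("pics/c5.png",np.hstack([cv2.resize(sc,(400,400)),cv2.resize(t,(400,400))]))
```

```text
[ 462.88325625 -369.99914846  250.79681442] [-0.56757006  0.6263766  -0.02714044] 40.94903160132086
```

View pics/c5.png

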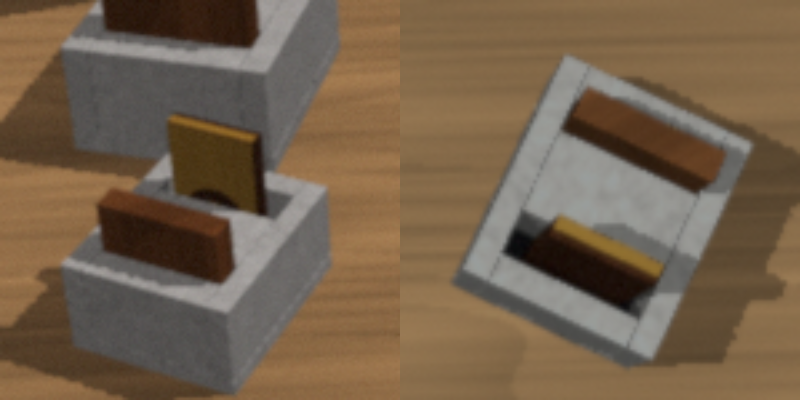

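The plate stands in the slot, leaning slightly. Its top edge runs from (168,120) to (260,137) in the scene crop and from (558,216) to (663,265) in the top crop. I'll check its height.

Run:
```python
from h import *
t=cams.grab_frame("top"); s=cams.grab_frame("scene")
S=lambda x,y:ray(s,150+x*.375,200+y*.375); T=lambda x,y:ray(t,345+(x-400)*.3,130+y*.3)
a=tri([S(168,120),T(663,265)]); b=tri([S(260,137),T(558,216)]); print(a,b,np.linalg.norm(a-b))
m=(a+b)/2; c,n=np.cos(np.radians(27)),-np.sin(np.radians(27)); d=m[:2]-[571,-153.5]; print("top edge in slot x,y",d@[c,n],d@[-n,c],m[2])
```

```text
[ 561.86638318 -185.324297    114.37444253] [ 587.7466275  -130.77351567  116.89128696] 60.43102925293378
top edge in slot x,y 5.456781348918723 -2.324987962336829 115.63286474356633
```

The top edge is at 115.6 mm against 115 nominal, centred and upright, so the plate is on the floor of the slot. Handing in.

```bash
python3 -c "
from h import *
print(env.job_done())"
```

```text
the job is handed in; nothing more can be done
None
```

The brass plate is upright on the floor of the smaller block's free slot, released with the arm clear at about 12 s; the steel and blue plates looked undisturbed when last seen after the lift, and the job is handed in, though no verdict was returned.

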